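# Raise the flash lamp round its bent arm and test-fire it

### The arm

A 6-joint arm with a two-finger parallel gripper is mounted at the origin on the work surface. World frame = base frame: x ahead of the robot, y to its left, z up, the work surface at z = 0. Lengths are in m, angles in degrees, forces in N, time in s.
With the tool pointing down it reaches from about 0.4 to 0.825 m from the base axis. Payload 7 kg.
Tool frame: the origin (TCP) lies at the very end of the fingers, on their centre line; the grasp point (between the pads) lies 19 mm behind it; z points along the fingers, y is the line along which they close (so a half turn about z gives the same grasp; the last joint's range is limited). The gripper opens to 88 mm and grips with 3 to 60 N. Pads are 19 mm wide; open, the fingers measure 130 mm over their backs; the gripper's body (78 mm by 193 mm) begins 47 mm behind the grasp point.
Start: joints at [-49.555, 20.546, 0.682, 0, -70.136, -16.507], TCP at [0.274, -0.617, 0.227] pointing down, gripper open.
Joint ranges: [-176.03, 176.03], [-82.01, 121.73], [-58.28, 71.71], [-173.87, 95.51], [-174.79, -0.11], [-173.66, 173.66]. Speed limits (degrees/s): [136.94, 136.94, 172.46, 180, 180, 180].

### API

Orientations are given as [roll, pitch, yaw] about the fixed x, y, z axes, in that order (R = Rz(yaw) Ry(pitch) Rx(roll)).
In Python, from plant import get_state, capture, close_job, regions_of gives the robot as it stands.
- The arm moves only by the tool jog_arm, never from a script. Its argument "moves" is a list of rows, each a list of 3 entries, a list of its own where there are three numbers: the shift along the tool's x, y, z in cm, then the turn about the tool's z in degrees, then the finger opening in cm, from 0 to 8.76. A call has 1 to 12 rows; each row shifts and turns the commanded pose from where the row before left it, along the tool's axes as they then stand; what a row does not reach is not made up. A row lasts 1/8 s, in which the tool goes at most 62.5 mm and 10.7 degrees, less where a joint would pass 70% of its speed; a pose out of reach is approached as far as the arm can. A call is refused whole if a number of a shift passes 6.25 or a number of a turn 10.7, either way. A call with a gripper value outside its range is refused whole. The fingers move at their own pace and stop on an object; "newtons" is the grip in N (left out, the last holds). Time passes only in rows, so rows that do not move let the fingers close. It gives the time, the measured TCP pose, the force, the opening and the grip force at its end, in the units of the state.
- get_state(): the state, without advancing time (a new reading comes with each control period).
- capture(name): name is "side" or "top" or "wrist"; returns a dict with "pixels" (400x640x3 uint8, blue, green, red), "mtx" (3x3 intrinsics, pixels), "k1" (the pictures are not rectified: a ray, as slopes to the right and down, at radius r is drawn at 1 + k1 r^2 times it, then the intrinsics apply), "world_from_camera" (4x4, takes a point from camera to world coordinates); the wrist camera has in their place "hand_eye" (4x4, takes a point from camera to tool coordinates, whose origin is the TCP and whose axes are the flange's). Camera axes: x right, y down, z forward; pixel columns grow to the right and rows downward; lengths in m; the calibration is good to about 2 mm. A picture is of the moment at which its call begins: read the wrist's pose just before it. There is no depth.
- close_job(): hands the job in; it is judged then, once.
Trained networks look in a picture, given as the dict that the camera call returned (one of the last four; its "shot" number tells which), for a name from the list of things; names that differ only in an ending like _2 or _b are one class to them, and where a whole thing is asked for, a point or a joint stands for the part that bears it (a point fixed in the world has none). Each returns a list of dicts, best first, with "confidence" (0 to 1); they miss things now and then, are a little off and sometimes report something else, mostly with a low value. They report only what shows in the picture. A call takes as long as a camera call. They do not tell look-alikes from the thing itself.
- regions_of(picture, thing): "pixels" (400x640 bool, what is visible of it) and "pixel" ([column, row] in pixels, amid what is visible of it).
The state is a dict: "time_s": time; "joints": joint angles; "qd": joint speeds; "joint_torque": joint torques, N m; "tcp_pos": TCP position; "eef_rot": TCP orientation; "contact_force": force on the tool from outside, world axes, zero at the start; "moment": the same for the moment, N m; "gripper_width": finger opening in m; "gripper_force": force on a finger pad.
Only numpy, scipy, OpenCV 4.12 (cv2) and the standard library are available. Lean on these libraries where they do the work, as an engineer would, in place of code of your own. Each camera call takes 0.05 s, during which the arm holds its last target. There are 200 camera calls.

### The job

The photic flash lamp is parked low on its bent arm. Slide it up the rod and round the bend, easing it along without forcing it, then over the sprung yellow catch and against the red spring buffer just until the catch snaps back behind it, without bottoming the buffer, and let go. Then test-fire it: twist the blue spring-return key on the white stimulator box clockwise to its stop and release it. Do not knock over or shove aside the tub, bottle or mug.

Things in the scene. Friction and masses are not known exactly. Their poses are not given: they have to be found in the camera images.
- stand: Lamp stand bolted to the desk: dark 150 x 110 x 14 mm plate, origin at centre of its underside, with a grey block and a steel rod (14 mm round) bent in the stand's own x-z plane. The rod leaves the block at x 0, z 70 mm, rises at 55 deg towards +x, bends (centreline radius 90 mm) and runs level along +x at z 240 mm to a ball tip at x 358 mm. z up. A fixed black park ring sits on the lower leg.
- stand_bend_low (a point): Point on the rod's centreline where the 55 deg lower leg ends and the bend begins (stand x 92, z 202 mm). Axes as the stand.
- stand_bend_high (a point): Point on the rod's centreline where the bend ends and the level arm begins (stand x 166, z 240 mm). Axes as the stand.
- buffer (a joint): Red spring buffer, a ring 32 mm across and 14 long on the level arm, sliding along it before a dark clamp ring. Its place is set anew each time and not reported: the sleeve first touches it with the lamp's origin 65 to 120 mm past the bend's end: feel for it. Value in m: 0 at rest, grows as pressed, 0.016 bottomed. About 2 N when it yields, 0.3 N per mm. The catch snaps at about 0.006.
- catch (a joint): Sprung yellow catch under the level arm: a leaf 36 x 9 x 3 mm, hinged 75 mm before the buffer's face just under the rod, sloping down 20 deg towards the buffer. Rad: 0 at rest, grows as pressed up to the rod (0.33 at most). The sleeve presses it up as it slides over (a drag of a few N); once the sleeve is past, it springs back to 0 and holds the lamp against the buffer.
- lamp: Flash lamp, 0.22 to 0.42 kg: orange square sleeve, 44 long, 40 wide, 40 mm high, with a 21 mm square hole along its length, and a black head 62 x 36 x 30 mm fixed under it (62 mm below the hole axis). Origin: centre of the hole. x along the rod towards the buffer, y across (flat sides), z away from the head. Parked at 55 deg. Must not be forced with over 30 N.
- box: White stimulator box fixed on the desk, 130 x 170 mm, top at 63 mm. Origin at the centre of its underside. The key stands at the centre of its top. z up.
- key_grip (a point): Middle of the blue key's bar, on its vertical turning axis, 92 mm above the desk. The bar is 46 mm long along this frame's x, 14 mm wide along y, and rises 12 mm above and reaches 16 mm below this point, to a black disc 52 mm across. The frame turns with the key.
- key (a joint): Angle of the key in rad: 0 at rest, grows clockwise seen from above, stop at 1.2. A spring turns it back when released (about 0.04 N m at rest, 0.16 N m at the stop).
- tub: Open white tub, 76 mm across, 62 mm high, loose between stand and box. Origin under its centre.
- bottle: Clear bottle with a blue cap, 52 mm across, 150 mm high, loose, beyond the stand. Origin under its centre.
- mug: Blue mug, 80 mm across, 95 mm high, loose, beyond the box. Origin under its centre.
Things that resemble listed ones, but are neither listed nor needed, are in the scene too. What is shaped like the lamp but turquoise is not meant. Leave any pink look-alike of the box alone.

How it is judged (in metres and radians):
On the way, in this order (a step that is already met when the one before it is completed fails the run):
1. the lamp is round the bend, held against the red buffer, with the catch sprung back behind it and the fingers off it (value of joint buffer above 0.0012 m and value of joint catch below 0.06 rad and linear speed of lamp below 0.02 m/s and contact force between the fingers and lamp below 0.5 N), for 0.3 s.
2. the key is twisted to its stop (value of joint key above 1.08 rad), for 0.1 s.
At the end, for the whole second after the job is handed in: The lamp hangs straight on the level arm (within 0.2 rad), at rest and released, holding the red buffer pressed in (over 1.2 mm) and locked by the catch (sprung back to under 0.06 rad); the key has sprung back to within 0.12 rad of its rest (value of joint buffer above 0.0012 m and value of joint catch below 0.06 rad and linear speed of lamp below 0.02 m/s and angle between the x axis of lamp and the x axis of stand, either way round below 0.2 rad and value of joint key below 0.12 rad); the robot touches nothing.
It fails at once if the lamp is forced: more than 30 N between lamp and rod (contact force between lamp and stand above 30 N).
It fails at once if the red buffer is bottomed (pressed in more than 15.5 mm) (value of joint buffer above 0.0155 m).
It fails at once if tub, bottle or mug shoved more than 40 mm or tipped (distance of any of tub, bottle, mug from where it was at the start of the episode above 0.04 m or angle between any of tub, bottle, mug's own z axis and vertical above 0.5 rad).
It also fails if it takes over 61 s, if anything falls off the work surface, if the arm or the gripper's body presses on something with over 40 N, if the wrist force passes 120 N, or if a joint passes its speed limit or range.

## Working session

There is one attempt and no reset: what is moved stays moved. The work goes in short steps, Python scripts to look and compute and a tool call to move; the robot and the scene stay as the last step left them, time stands still between calls to the robot, and variables do not carry over. Pictures are saved under pics/ and viewed, at most 10 in all, crops included, and the job is handed in when it is done.

Besides the shell and the picture viewer there is one more tool, called as name(argument=value, ...), one argument or row to a line, values as JSON. jog_arm: Moves the arm, as the interface text tells. Its arguments: {"type":"object","properties":{"moves":{"type":"array"},"newtons":{"type":"number"}},"required":["moves"]}

```bash
ls; mkdir -p pics
python3 - <<'E'
from plant import *
import cv2,numpy as np
print(get_state())
ps=[]
for n in ("side","top"):
    p=capture(n); cv2.imwrite(f"pics/{n}0.png",p["pixels"]); print(n,p["mtx"].tolist(),p["k1"],np.round(p["world_from_camera"],4).tolist())
    for t in ("stand","lamp","box","key_grip","tub","bottle","mug","buffer","catch"):
        print(t,[(round(r["confidence"],2),np.round(r["pixel"]).tolist(),int(r["pixels"].sum())) for r in regions_of(p,t)])
    ps.append(p["pixels"])
E
```

```text
pics
{'time_s': 0.0, 'joints': array([-4.95556558e+01,  2.05917727e+01,  6.32498561e-01, -2.01897499e-02,
       -7.01362560e+01, -1.65074955e+01]), 'qd': array([-0.07183891,  0.01360177,  0.01284968, -0.01996395, -0.00849465,
        0.0318893 ]), 'joint_torque': array([-1.54287100e-03, -5.82713413e+01,  2.93057227e+01,  6.99752927e+00,
        6.93239534e-03, -1.30689054e-04]), 'tcp_pos': array([ 0.27364082, -0.61649411,  0.22560898]), 'eef_rot': array([ 1.79903014e+02, -8.94944828e-03, -1.56070020e+02]), 'contact_force': array([-0.25787979, -0.394724  , -0.35358506]), 'moment': array([-0.0121702 , -0.00164031,  0.01743674]), 'gripper_force': 0.0, 'gripper_width': 0.08743480841653979}
side [[471.92144576053255, 0.0, 321.5552641858616], [0.0, 471.92144576053255, 199.7825597245393], [0.0, 0.0, 1.0]] 0.020072021214760646 [[-0.7834, -0.4008, 0.4751, 0.0074], [-0.6215, 0.4994, -0.6036, 0.7052], [0.0047, -0.7681, -0.6403, 0.9186], [0.0, 0.0, 0.0, 1.0]]
stand [(0.84, [365.0, 205.0], 1549)]
lamp [(0.8, [366.0, 185.0], 437), (0.61, [416.0, 228.0], 737)]
box [(0.78, [313.0, 372.0], 5042), (0
[... 372 characters left out ...]
, [0.0, 0.0, 1.0]] -0.050030333644066304 [[-0.0121, -0.9874, 0.1578, 0.3424], [-0.9999, 0.0131, 0.0053, 0.0001], [-0.0073, -0.1578, -0.9875, 1.5253], [0.0, 0.0, 0.0, 1.0]]
stand [(0.6, [399.0, 214.0], 2123)]
lamp [(0.62, [399.0, 262.0], 577), (0.56, [401.0, 210.0], 354)]
box [(0.86, [218.0, 287.0], 2938), (0.75, [229.0, 207.0], 2699)]
key_grip [(0.71, [214.0, 287.0], 301), (0.52, [231.0, 206.0], 275)]
tub [(0.81, [295.0, 260.0], 525), (0.65, [399.0, 209.0], 370)]
bottle [(0.88, [385.0, 132.0], 409), (0.68, [402.0, 213.0], 1980), (0.29, [276.0, 142.0], 768)]
mug [(0.59, [276.0, 141.0], 849), (0.36, [296.0, 260.0], 539)]
buffer [(0.65, [315.0, 226.0], 58), (0.58, [400.0, 211.0], 404)]
catch []
```

View pics/side0.png

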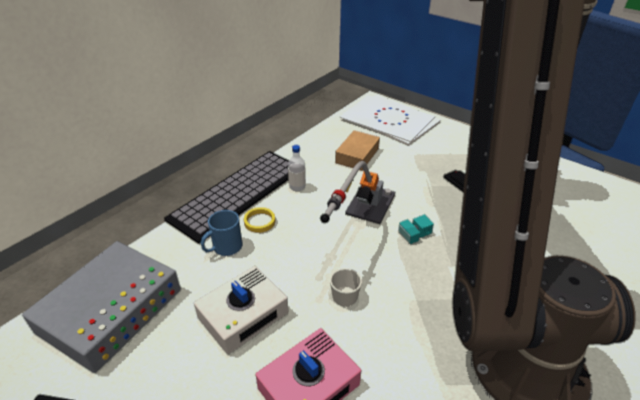

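View pics/top0.png

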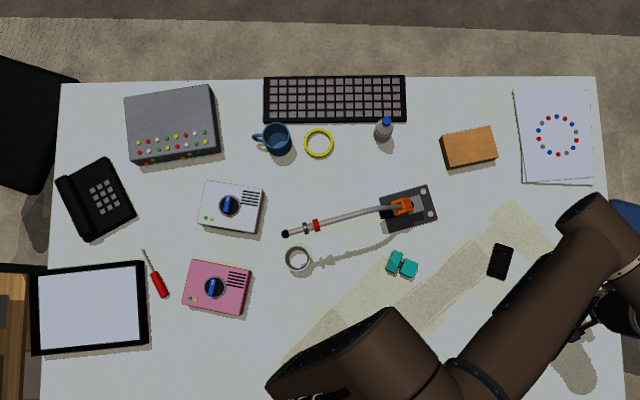

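The side view shows the stand at (368,200), with the orange lamp at (369,182), the rod tip at (325,217) and the white box key at (240,293). The top view shows the plate around (408,207), the tip at (285,233), the buffer at (315,225), the white key at (230,206) and the tub at (298,258). I'll zoom in for keypoints.

Run:
```python
import cv2,numpy as np
t=cv2.imread("pics/top0.png")[170:250,275:445]; s=cv2.imread("pics/side0.png")[150:230,310:410]
a=cv2.resize(t,None,fx=4.4,fy=4.4,interpolation=cv2.INTER_CUBIC); cv2.imwrite("pics/c1.png",a)
k=cv2.imread("pics/top0.png")[170:245,190:275]
b=np.hstack([cv2.resize(s,(400,320),interpolation=cv2.INTER_CUBIC),cv2.resize(k,(363,320),interpolation=cv2.INTER_CUBIC)])
c=np.zeros((240+352,800,3),np.uint8)
a=cv2.resize(t,(595,280),interpolation=cv2.INTER_CUBIC)  #3.5x
c[:280,:595]=a; c[280:592,:390]=cv2.resize(s,(390,312),interpolation=cv2.INTER_CUBIC); c[280:592,400:754]=cv2.resize(k,(354,312),interpolation=cv2.INTER_CUBIC)
cv2.imwrite("pics/c2.png",c)
```

```text
(no output)
```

View pics/c2.png

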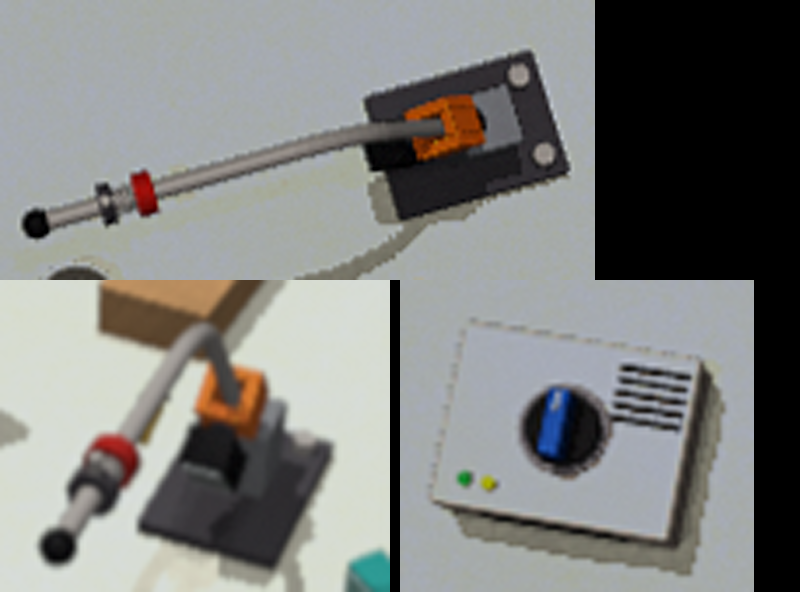

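The crop shows the plate corners, rod tip, buffer, box top corners and key bar clearly. I'll fit the poses to them.

```bash
cat > h.py <<'E'
import numpy as np,cv2
from scipy.optimize import least_squares
from scipy.spatial.transform import Rotation as R
C={"side":dict(mtx=np.array([[471.9214,0,321.555],[0,471.9214,199.7826],[0,0,1]]),k1=0.020072,T=np.array([[-0.7834,-0.4008,0.4751,0.0074],[-0.6215,0.4994,-0.6036,0.7052],[0.0047,-0.7681,-0.6403,0.9186],[0,0,0,1]])),
"top":dict(mtx=np.array([[514.575,0,325.7308],[0,514.575,200.805],[0,0,1]]),k1=-0.05003,T=np.array([[-0.0121,-0.9874,0.1578,0.3424],[-0.9999,0.0131,0.0053,0.0001],[-0.0073,-0.1578,-0.9875,1.5253],[0,0,0,1]]))}
def proj(c,P):
    P=np.atleast_2d(P); q=(P-c["T"][:3,3])@c["T"][:3,:3]
    return cv2.projectPoints(q.reshape(-1,1,3),np.zeros(3),np.zeros(3),c["mtx"],np.array([c["k1"],0,0,0.]))[0].reshape(-1,2)
def ray(c,p):
    u=cv2.undistortPoints(np.array(p,float).reshape(-1,1,2),c["mtx"],np.array([c["k1"],0,0,0.])).reshape(-1,2)
    return c["T"][:3,3],(np.c_[u,np.ones(len(u))])@c["T"][:3,:3].T
def onz(c,p,z):
    o,d=ray(c,p); return o+d*((z-o[2])/d[:,2])[:,None]
def pose(v,L): 
    c,s=np.cos(v[2]),np.sin(v[2]); L=np.atleast_2d(L)
    return np.c_[v[0]+c*L[:,0]-s*L[:,1],v[1]+s*L[:,0]+c*L[:,1],L[:,2]]
E
python3 - <<'E'
from h import *
L=np.array([[.075,-.055,.014],[-.075,-.055,.014],[-.075,.055,.014],[.075,.055,.014],[.358,0,.24]])
T=np.array([[379.3,198],[426.4,184.9],[437.9,218.6],[389.3,232.3],[285.3,233.7]])
S=np.array([[379.2,223.1],[394.6,194.1],[346.4,212.1]])
t,s=C["top"],C["side"]
f=lambda v:np.r_[(proj(t,pose(v,L))-T).ravel(),(proj(s,pose(v,L[[4]]))-[324.9,218.2]).ravel()]
for y0 in(-1.8,):
    r=least_squares(f,[.3,-.2,y0]);print("stand",r.x,np.degrees(r.x[2]),r.cost);print(r.fun.round(1))
v=r.x; print("side corners",proj(s,pose(v,L[:4])).round(1).tolist(),S.tolist())
# buffer along x
g=lambda b:np.r_[(proj(t,pose(v,[b[0],0,.24]))-[316.4,225.1]).ravel(),(proj(s,pose(v,[b[0],0,.24]))-[339,196.7]).ravel()]
r=least_squares(g,[.3]);print("buffer c",r.x,r.fun)
o=np.array([190,170]);k=354/85
B=np.array([[470,320],[705,357],[670,545],[433,500]])-[400,280]
W=onz(t,B/k+o,.063);print("box",W.round(3).tolist(),W.mean(0), np.linalg.norm(np.diff(W,axis=0),axis=1))
K=onz(t,(np.array([[557,388],[553,460]])-[400,280])/k+o,.1);print("bar",K,np.degrees(np.arctan2(*(K[0]-K[1])[[1,0]])))
for n,p,z in(("tub",[296,259],.04),("bottle",[384,128],.1),("mug",[278,140],.06)):print(n,onz(t,[p],z))
print("lamp top", onz(t,[[401,208]],.18),"in side",onz(s,[[368,182]],.18))
E
```

```text
stand [ 0.55823729 -0.23647944 -4.45242075] -255.104917610441 1.1618474395293354
[-0.5 -0.6  0.4 -0.8 -0.   0.6  0.1  0.6 -0.1 -0.2  0.2  0.2]
side corners [[345.3, 211.3], [362.7, 182.4], [396.6, 191.3], [381.4, 221.6]] [[379.2, 223.1], [394.6, 194.1], [346.4, 212.1]]
buffer c [0.27747359] [-0.19856887 -0.18933934  0.10967256 -0.14791883]
box [[0.643, 0.353, 0.063], [0.615, 0.188, 0.063], [0.484, 0.211, 0.063], [0.517, 0.376, 0.063]] [0.5646121  0.28222427 0.063     ] [0.16734493 0.13272925 0.16762601]
bar [[0.58773097 0.2838515  0.1       ]
 [0.53859687 0.28567681 0.1       ]] -2.1275296409010607
tub [[0.41148324 0.09558043 0.04      ]]
bottle [[ 0.77968683 -0.16216244  0.1       ]]
mug [[0.7597205  0.14630965 0.06      ]]
lamp top [[ 0.53549176 -0.19126468  0.18      ]] in side [[ 0.50687212 -0.12125475  0.18      ]]
```

```bash
cat >> h.py <<'E'
V=np.array([0.55824,-0.23648,np.radians(104.895)])
def rod(s): # arc from block: returns stand x,z,pitch ; s=0 at leg start
    a=np.radians(55); L1=np.hypot(.092,.132); A=.09*a
    if s<L1: return s*np.cos(a),.07+s*np.sin(a),a
    if s<L1+A:
        th=a-(s-L1)/.09; return .166-.09*np.sin(th),.24-.09*(1-np.cos(th)),th
    return .166+s-L1-A,.24,0.
E
cat > f.py <<'E'
from h import *
import itertools,sys
def fit(pics):
    res=[]
    for s in np.arange(.02,.40,.002):
        x,z,th=rod(s); q=[]
        for n,f in pics.items():
            im=f; hsv=cv2.cvtColor(im,cv2.COLOR_BGR2HSV)
            m=((hsv[...,0]>5)&(hsv[...,0]<16)&(hsv[...,1]>180)&(hsv[...,2]>90)).astype(np.uint8)
            box={"top":(280,440,180,250),"side":(310,400,150,225)}[n]
            k=np.zeros_like(m);k[box[2]:box[3],box[0]:box[1]]=1;m=cv2.morphologyEx(m*k,cv2.MORPH_CLOSE,np.ones((5,5)))
            c=np.array([[a*.022,b*.02,d*.02] for a,b,d in itertools.product((-1,1),repeat=3)])
            P=np.c_[x+c[:,0]*np.cos(th)-c[:,2]*np.sin(th),c[:,1],z+c[:,0]*np.sin(th)+c[:,2]*np.cos(th)]
            h=np.zeros_like(m);cv2.fillConvexPoly(h,cv2.convexHull(proj(C[n],pose(V,P)).round().astype(np.int32)),1)
            q.append((h&m).sum()/(h|m).sum())
        res.append((np.mean(q),s,[round(float(i),2) for i in q],x,z))
    return sorted(res)[::-1][:4]
if __name__=="__main__":
    for r in fit({n:cv2.imread(f"pics/{n}0.png") for n in("top","side")}):print(r)
E
python3 f.py
```

```text
(np.float64(0.5612636664124079), np.float64(0.06399999999999996), [0.7, 0.42], np.float64(0.03670889192646693), np.float64(0.12242573083449546))
(np.float64(0.55660741554141), np.float64(0.05799999999999997), [0.68, 0.43], np.float64(0.03326743330836066), np.float64(0.1175108185687615))
(np.float64(0.5565024879817829), np.float64(0.06199999999999997), [0.68, 0.43], np.float64(0.03556173905376485), np.float64(0.12078742674591747))
(np.float64(0.5509118096686075), np.float64(0.055999999999999966), [0.68, 0.42], np.float64(0.032120280435658566), np.float64(0.11587251448018351))
```

jog_arm(
  moves=[
    [[0,0,-3],-10.1,8.7],
    [[0,0,-3],-10.1,8.7],
    [[0,0,-3],-10.1,8.7],
    [[0,0,-3],-10.1,8.7],
    [[0,0,-3],-10.1,8.7],
    [[0,0,-2],-10.1,8.7],
    [[0,0,0],-10.1,8.7],
    [[0,0,0],-10.1,8.7],
    [[0,0,0],0,8.7],
  ],
  newtons=10,
)

```text
time_s: 2.12
tcp_pos: [0.2739, -0.6169, 0.3965]
eef_rot: [-180.0, 0.0, -75.3]
contact_force: [0.1, 0.2, -0.3]
gripper_width: 0.0871
gripper_force: 0.0
```

jog_arm(
  moves=[
    [[-3.32,-3.72,0],0,8.7],
    [[-3.32,-3.72,0],0,8.7],
    [[-3.32,-3.72,0],0,8.7],
    [[-3.32,-3.72,0],0,8.7],
    [[-3.32,-3.72,0],0,8.7],
    [[-3.32,-3.72,0],0,8.7],
    [[-3.32,-3.72,0],0,8.7],
    [[-3.32,-3.72,0],0,8.7],
    [[-3.32,-3.72,0],0,8.7],
    [[-3.32,-3.72,0],-0.2,8.7],
    [[0,0,0],0,8.7],
    [[0,0,0],0,8.7],
  ],
)

```text
time_s: 3.62
tcp_pos: [0.5491, -0.2011, 0.3965]
eef_rot: [180.0, -0.0, -75.2]
contact_force: [0.8, -0.6, 0.0]
gripper_width: 0.0872
gripper_force: 0.0
```

Run:
```python
from plant import *
from h import *
import itertools
s=get_state(); print(s["tcp_pos"],s["eef_rot"],s["joints"])
p=capture("wrist"); print(np.round(p["hand_eye"],3).tolist(),p["k1"])
T=np.eye(4);T[:3,:3]=R.from_euler("xyz",s["eef_rot"],degrees=True).as_matrix();T[:3,3]=s["tcp_pos"]
c=dict(mtx=p["mtx"],k1=p["k1"],T=T@p["hand_eye"]); np.savez("pics/w1.npz",mtx=c["mtx"],k1=c["k1"],T=c["T"])
ims=[("w",c,p["pixels"].copy())]
for n in("top","side"): ims.append((n,C[n],cv2.imread(f"pics/{n}0.png")))
out=[]
for n,c,im in ims:
    f=1.25 if n=="w" else 4
    sc=cv2.resize(im,None,fx=f,fy=f,interpolation=cv2.INTER_CUBIC)
    d=lambda P:(proj(c,pose(V,P))*f+f/2-.5).round().astype(int)
    r=d([[rod(u)[0],0,rod(u)[1]] for u in np.arange(0,.4,.005)])
    cv2.polylines(sc,[r.reshape(-1,1,2)],False,(0,255,0),1)
    x,z,th=rod(.064)
    L=np.array([[a*.022,b*.02,e*.02] for a,b,e in itertools.product((-1,1),repeat=3)])
    q=d(np.c_[x+L[:,0]*np.cos(th)-L[:,2]*np.sin(th),L[:,1],z+L[:,0]*np.sin(th)+L[:,2]*np.cos(th)])
    for i,j in itertools.combinations(range(8),2):
        if np.isclose(np.abs(L[i]-L[j]),0).sum()==2: cv2.line(sc,tuple(map(int,q[i])),tuple(map(int,q[j])),(255,0,255),1)
    out.append(sc)
cv2.imwrite("pics/w1.png",cv2.resize(out[0],(640,400)) if 0 else out[0][:,:800])
a=out[1][680:1000,1420:1780];b=out[2][580:900,1240:1640]
cv2.imwrite("pics/o1.png",np.hstack([a,b]))
```

```text
[ 0.5491494  -0.20106453  0.39652042] [ 1.79984283e+02 -5.51349688e-03 -7.51760085e+01] [-9.57141566e-01  8.53811436e+00  6.16411896e+00  9.58821167e-03
 -8.76396296e+01  1.57807363e+01]
[[-0.0, -0.958, -0.287, 0.078], [1.0, -0.0, 0.0, 0.0], [-0.0, -0.287, 0.958, -0.158], [0.0, 0.0, 0.0, 1.0]] -0.06066892663700662
```

View pics/o1.png

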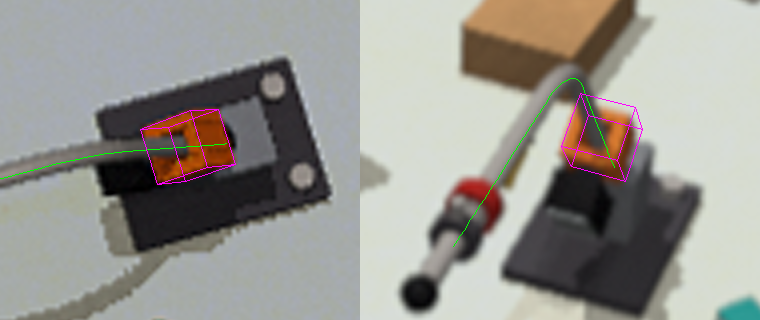

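View pics/w1.png

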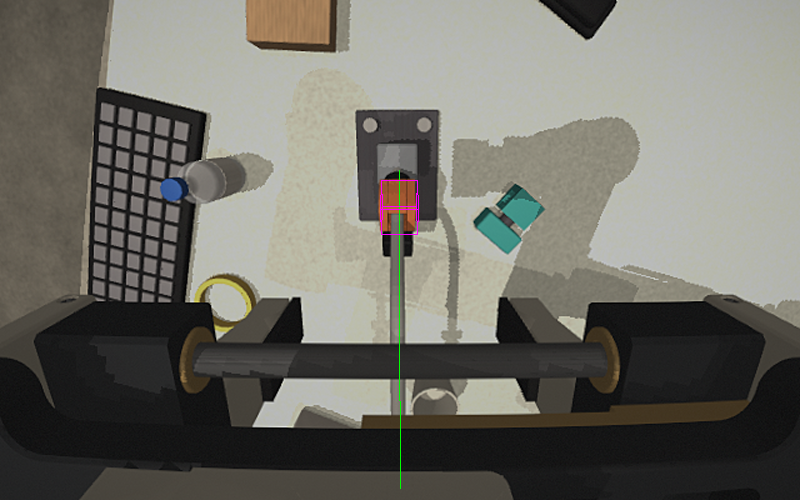

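The wrist view shows the sleeve at about (399,207) in the crop, and the model overlay matches it. In the side overlay the model sits a little up and to the right. I'll compare the plate corners numerically.

Run:
```python
from h import *
w=np.load("pics/w1.npz"); c=dict(mtx=w["mtx"],k1=float(w["k1"]),T=w["T"])
L=np.array([[.075,-.055,.014],[-.075,-.055,.014],[-.075,.055,.014],[.075,.055,.014]])
print((proj(c,pose(V,L))*1.25).round(1).tolist())
# refine from wrist only with corners seen
W=np.array([[438.5,220],[437.5,110],[356,111],[358,220.5]])/1.25
r=least_squares(lambda v:(proj(c,pose(v,L))-W).ravel(),V);print(r.x,np.degrees(r.x[2]),r.fun.round(1),"d",(r.x-V)[:2])
im=cv2.imread("pics/w1.png")
# rod lateral check: rows
for row in (245,270,290):
    g=im[row,380:420].max(axis=1); print(row,g.tolist())
```

```text
[[360.1, 220.4], [356.9, 108.4], [440.8, 108.3], [438.0, 220.2]]
[ 0.55905408 -0.23172776  1.84764515] 105.86226937652711 [-63.1   3.2 -66.4   2.1  65.8   0.   63.5   1.7] d [0.00081408 0.00475224]
245 [184, 206, 90, 0, 19, 23, 21, 20, 20, 22, 49, 97, 117, 113, 112, 113, 111, 107, 104, 255, 97, 95, 87, 64, 34, 21, 20, 21, 21, 24, 16, 24, 74, 145, 186, 174, 173, 175, 177, 178]
270 [169, 171, 171, 171, 173, 174, 173, 172, 171, 157, 103, 96, 106, 112, 112, 113, 111, 109, 106, 255, 98, 92, 78, 79, 116, 172, 176, 171, 175, 177, 172, 167, 167, 168, 168, 166, 165, 166, 168, 168]
290 [178, 179, 176, 173, 175, 180, 179, 179, 182, 169, 111, 104, 114, 121, 123, 123, 121, 118, 117, 255, 109, 105, 88, 80, 109, 182, 184, 171, 167, 164, 163, 166, 172, 176, 176, 174, 174, 175, 173, 170]
```

jog_arm(
  moves=[
    [[1.7,-0.1,2],0,8.7],
    [[0,0,4],0,8.7],
    [[0,0,4],0,8.7],
    [[0,0,4],0,8.7],
    [[0,0,4],0,8.7],
    [[0,0,4],0,8.7],
    [[0,0,3],0,8.7],
    [[0,0,2],0,8.7],
    [[0,0,1.7],0,8.7],
    [[0,0,0],0,8.7],
    [[0,0,0],0,8.7],
  ],
)

```text
time_s: 5.05
tcp_pos: [0.555, -0.2178, 0.1105]
eef_rot: [-179.9, -0.0, -75.1]
contact_force: [-1.2, -1.0, 0.1]
gripper_width: 0.0869
gripper_force: 0.0
```

Run:
```python
from plant import *
import cv2
s=get_state();print(s["tcp_pos"],s["contact_force"])
cv2.imwrite("pics/s2.png",cv2.resize(capture("side")["pixels"][130:250,280:440],(800,600),interpolation=cv2.INTER_CUBIC))
```

```text
[ 0.55499983 -0.21781323  0.11046637] [-1.17592613 -0.97016905  0.0910479 ]
```

View pics/s2.png

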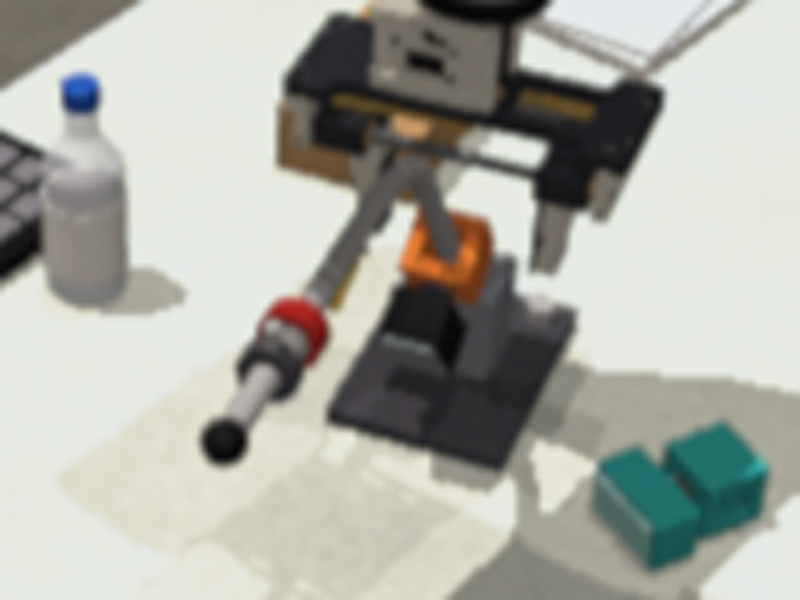

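The side view shows the fingers straddling the orange sleeve at (450,255), with the rod clear of the body. Closing the grip now.

jog_arm(
  moves=[
    [[0,0,0],0,3],
    [[0,0,0],0,3],
    [[0,0,0],0,3],
    [[0,0,0],0,3],
    [[0,0,0],0,3],
    [[0,0,0],0,3],
  ],
  newtons=10,
)

```text
time_s: 5.85
tcp_pos: [0.555, -0.2175, 0.1097]
eef_rot: [-180.0, -0.0, -75.1]
contact_force: [0.3, -0.6, -0.3]
gripper_width: 0.0397
gripper_force: 10.0
```

```bash
cat > plan.py <<'E'
from h import *
import sys
def tcp(s,p=(-.010,.011),k=(-.0023,-.0111)):
    x,z,t=rod(s); c,q=np.cos(t),np.sin(t)
    return np.array([x+c*p[0]-q*p[1]+k[0], z+q*p[0]+c*p[1]+k[1]])
if __name__=="__main__":
    S=np.arange(.064,.40,.008); P=np.array([tcp(s) for s in S])
    for s,a,d in zip(S[1:],P[1:],np.diff(P,axis=0)): print(round(s,3),"abs",a.round(4),"row",(-d*100).round(2))
E
python3 plan.py
```

```text
0.072 abs [0.0243 0.116 ] row [-0.46 -0.66]
0.08 abs [0.0288 0.1225] row [-0.46 -0.66]
0.088 abs [0.0334 0.1291] row [-0.46 -0.66]
0.096 abs [0.038  0.1357] row [-0.46 -0.66]
0.104 abs [0.0426 0.1422] row [-0.46 -0.66]
0.112 abs [0.0472 0.1488] row [-0.46 -0.66]
0.12 abs [0.0518 0.1553] row [-0.46 -0.66]
0.128 abs [0.0564 0.1619] row [-0.46 -0.66]
0.136 abs [0.061  0.1684] row [-0.46 -0.66]
0.144 abs [0.0655 0.175 ] row [-0.46 -0.66]
0.152 abs [0.0701 0.1815] row [-0.46 -0.66]
0.16 abs [0.0747 0.1881] row [-0.46 -0.66]
0.168 abs [0.0794 0.1955] row [-0.47 -0.74]
0.176 abs [0.0848 0.2027] row [-0.54 -0.73]
0.184 abs [0.0908 0.2095] row [-0.6  -0.68]
0.192 abs [0.0973 0.2157] row [-0.66 -0.62]
0.2 abs [0.1044 0.2213] row [-0.71 -0.56]
0.208 abs [0.1119 0.2262] row [-0.75 -0.49]
0.216 abs [0.1199 0.2304] row [-0.8  -0.43]
0.224 abs [0.1282 0.234 ] row [-0.83 -0.35]
0.232 abs [0.1368 0.2368] row [-0.86 -0.28]
0.24 abs [0.1456 0.2388] row [-0.88 -0.2 ]
0.248 abs [0.1544 0.2399] row [-0.88 -0.11]
0.256 abs [0.1624 0.2399] row [-0.8 -0. ]
0.264 abs [0.1704 0.2399] row [-0.8 -0. ]
0.272 abs [0.1784 0.2399] row [-0.8 -0. ]
0.28 abs [0.1864 0.2399] row [-0.8 -0. ]
0.288 abs [0.1944 0.2399] row [-0.8 -0. ]
0.296 abs [0.2024 0.2399] row [-0.8 -0. ]
0.304 abs [0.2104 0.2399] row [-0.8 -0. ]
0.312 abs [0.2184 0.2399] row [-0.8 -0. ]
0.32 abs [0.2264 0.2399] row [-0.8 -0. ]
0.328 abs [0.2344 0.2399] row [-0.8 -0. ]
0.336 abs [0.2424 0.2399] row [-0.8 -0. ]
0.344 abs [0.2504 0.2399] row [-0.8 -0. ]
0.352 abs [0.2584 0.2399] row [-0.8 -0. ]
0.36 abs [0.2664 0.2399] row [-0.8 -0. ]
0.368 abs [0.2744 0.2399] row [-0.8 -0. ]
0.376 abs [0.2824 0.2399] row [-0.8 -0. ]
0.384 abs [0.2904 0.2399] row [-0.8 -0. ]
0.392 abs [0.2984 0.2399] row [-0.8 -0. ]
```

jog_arm(
  moves=[
    [[-0.46,0,-0.66],0,3],
    [[-0.46,0,-0.66],0,3],
    [[-0.46,0,-0.66],0,3],
    [[0,0,0],0,3],
  ],
)

```text
time_s: 6.35
tcp_pos: [0.5511, -0.2035, 0.1302]
eef_rot: [-179.9, -0.0, -75.0]
contact_force: [-0.5, -2.0, 1.3]
gripper_width: 0.0398
gripper_force: 10.0
```

jog_arm(
  moves=[
    [[-0.46,0,-0.66],0,3],
    [[-0.46,0,-0.66],0,3],
    [[-0.46,0,-0.66],0,3],
    [[-0.46,0,-0.66],0,3],
    [[-0.46,0,-0.66],0,3],
    [[-0.46,0,-0.66],0,3],
  ],
)

```text
time_s: 7.1
tcp_pos: [0.5437, -0.1771, 0.1694]
eef_rot: [180.0, 0.0, -75.1]
contact_force: [1.7, -4.6, -2.4]
gripper_width: 0.04
gripper_force: 10.0
```

jog_arm(
  moves=[
    [[-0.46,0,-0.66],0,3],
    [[-0.46,0,-0.66],0,3],
    [[-0.46,0,-0.66],0,3],
    [[-0.47,0,-0.74],0,3],
    [[0,0,0],0,3],
  ],
)

```text
time_s: 7.72
tcp_pos: [0.5393, -0.1588, 0.1968]
eef_rot: [-179.9, 0.0, -75.0]
contact_force: [0.9, 0.8, -3.4]
gripper_width: 0.04
gripper_force: 10.0
```

Run:
```python
from plant import *
from h import *
import cv2
s=get_state();print(s["tcp_pos"],s["contact_force"])
a=capture("side")["pixels"][130:230,300:410]; b=capture("wrist")["pixels"][120:400,200:440]
cv2.imwrite("pics/s3.png",np.hstack([cv2.resize(a,(440,400),interpolation=cv2.INTER_CUBIC),cv2.resize(b,(343,400))]))
```

```text
[ 0.53927338 -0.15882614  0.19682705] [ 0.92149117  0.80452349 -3.42969973]
```

View pics/s3.png

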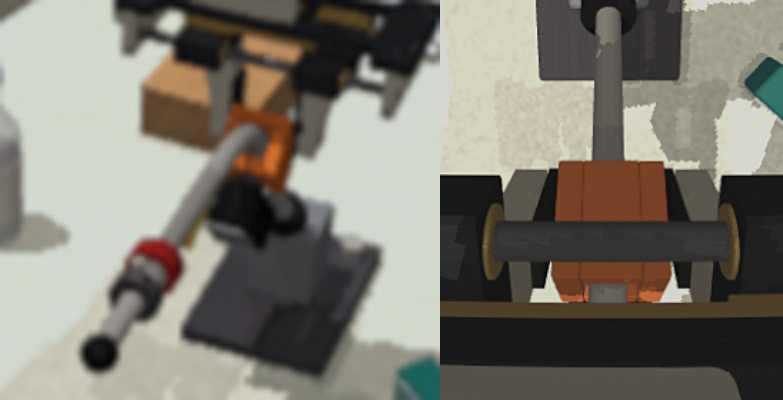

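The lamp moved up with the grip. The sleeve is now at (265,150) in the side crop, at the start of the bend and centred between the pads. I'll ease it round.

jog_arm(
  moves=[
    [[-0.27,0,-0.37],0,3],
    [[-0.27,0,-0.36],0,3],
    [[-0.3,0,-0.34],0,3],
    [[-0.3,0,-0.34],0,3],
  ],
)

```text
time_s: 8.32
tcp_pos: [0.5361, -0.1483, 0.2105]
eef_rot: [-180.0, 0.0, -75.1]
contact_force: [-0.5, 0.4, -3.9]
gripper_width: 0.0402
gripper_force: 10.0
```

jog_arm(
  moves=[
    [[-0.33,0,-0.31],0,3],
    [[-0.33,0,-0.31],0,3],
    [[-0.35,0,-0.28],0,3],
    [[-0.36,0,-0.28],0,3],
  ],
)

```text
time_s: 8.82
tcp_pos: [0.5325, -0.135, 0.2222]
eef_rot: [180.0, 0.0, -75.1]
contact_force: [0.8, -0.4, -4.0]
gripper_width: 0.0397
gripper_force: 10.0
```

jog_arm(
  moves=[
    [[-0.37,0,-0.25],0,3],
    [[-0.38,0,-0.24],0,3],
    [[-0.4,0,-0.22],0,3],
    [[-0.4,0,-0.21],0,3],
  ],
)

```text
time_s: 9.32
tcp_pos: [0.5286, -0.1202, 0.2315]
eef_rot: [-180.0, -0.0, -75.1]
contact_force: [0.8, -0.7, -3.7]
gripper_width: 0.0402
gripper_force: 10.0
```

jog_arm(
  moves=[
    [[-0.42,0,-0.18],0,3],
    [[-0.42,0,-0.17],0,3],
    [[-0.43,0,-0.14],0,3],
    [[-0.43,0,-0.14],0,3],
  ],
)

```text
time_s: 9.82
tcp_pos: [0.5245, -0.1039, 0.2381]
eef_rot: [-180.0, -0.0, -75.1]
contact_force: [0.8, -4.0, -1.4]
gripper_width: 0.0403
gripper_force: 10.0
```

jog_arm(
  moves=[
    [[-0.44,0,-0.1],0,3],
    [[-0.44,0,-0.1],0,3],
    [[-0.44,0,-0.06],0,3],
    [[-0.44,0,-0.05],0,3],
    [[-0.4,0,0],0,3],
    [[-0.4,0,0],0,3],
  ],
)

```text
time_s: 10.58
tcp_pos: [0.5183, -0.0795, 0.2419]
eef_rot: [-179.9, -0.1, -75.0]
contact_force: [1.0, -7.2, 4.0]
gripper_width: 0.0398
gripper_force: 10.0
```

Run:
```python
from plant import *
from h import *
import cv2
s=get_state();q=s["tcp_pos"]-[V[0],V[1],0];print(q@[np.cos(V[2]),np.sin(V[2]),0],q[2],s["contact_force"])
a=capture("side")["pixels"][130:230,300:410]; b=capture("wrist")["pixels"][120:400,200:440]
cv2.imwrite("pics/s4.png",np.hstack([cv2.resize(a,(440,400),interpolation=cv2.INTER_CUBIC),cv2.resize(b,(343,400))]))
```

```text
0.16195554513986135 0.24187992674922884 [ 0.99716514 -7.22511561  3.99480481]
```

View pics/s4.png

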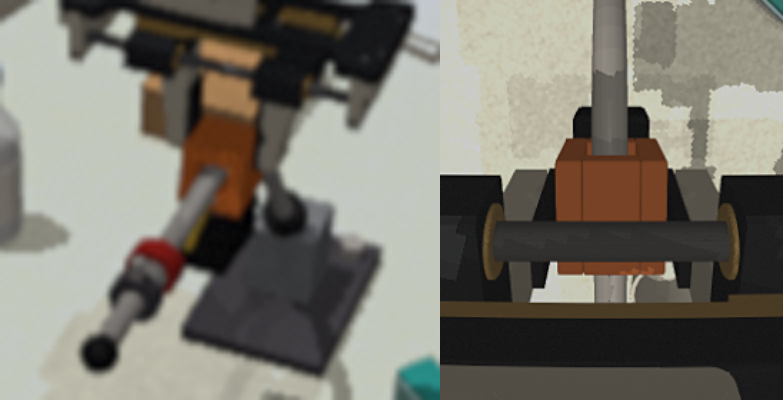

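The sleeve is now on the level arm, at (218,165) in the side crop. The drag force has risen to about 7 N, so I'll loosen the grip briefly to let the lamp square itself on the rod.

jog_arm(
  moves=[
    [[0,0,0],0,3],
    [[0,0,0],0,3],
    [[0,0,0],0,3],
  ],
  newtons=3,
)

```text
time_s: 11.05
tcp_pos: [0.5181, -0.0786, 0.241]
eef_rot: [-179.9, 0.0, -75.1]
contact_force: [1.4, 2.0, 4.2]
gripper_width: 0.0397
gripper_force: 3.0
```

jog_arm(
  moves=[
    [[-0.4,0,0.1],0,3],
    [[-0.4,0,0.1],0,3],
    [[-0.4,0,0],0,3],
    [[-0.4,0,0],0,3],
  ],
  newtons=6,
)

```text
time_s: 11.55
tcp_pos: [0.514, -0.0649, 0.2395]
eef_rot: [-180.0, -0.2, -75.1]
contact_force: [0.7, -6.8, 6.5]
gripper_width: 0.0399
gripper_force: 6.0
```

jog_arm(
  moves=[
    [[0,0,0],0,6],
    [[0,0,0],0,6],
    [[0,0,0],0,6],
    [[0,0,0],0,6],
  ],
)

```text
time_s: 12.05
tcp_pos: [0.5133, -0.0636, 0.2384]
eef_rot: [180.0, 0.0, -75.1]
contact_force: [1.0, 0.1, 0.6]
gripper_width: 0.0594
gripper_force: 0.0
```

Run:
```python
from plant import *
from h import *
import cv2
from f import fit
s=get_state();q=s["tcp_pos"]-[V[0],V[1],0];print(q@[np.cos(V[2]),np.sin(V[2]),0],q[2],s["contact_force"])
p=capture("wrist")
T=np.eye(4);T[:3,:3]=R.from_euler("xyz",s["eef_rot"],degrees=True).as_matrix();T[:3,3]=s["tcp_pos"]
c=dict(mtx=p["mtx"],k1=p["k1"],T=T@p["hand_eye"])
a=capture("side")["pixels"]; im=p["pixels"].copy()
f=lambda P:proj(c,pose(V,P)).round(1).tolist()
# rear-top edge of sleeve at z .26 vs stand x
for x in(.16,.165,.17,.175,.18): print(x,f([[x,-.02,.26],[x,.02,.26]]))
a=a[130:230,300:410]
cv2.imwrite("pics/s5.png",np.hstack([cv2.resize(a,(440,400),interpolation=cv2.INTER_CUBIC),cv2.resize(im[120:400,200:440],(343,400))]))
```

```text
0.17858589192784047 0.23838185393483802 [0.98490662 0.05735473 0.60945526]
0.16 [[278.7, 238.5], [363.5, 238.5]]
0.165 [[279.1, 248.2], [363.0, 248.2]]
0.17 [[279.5, 257.7], [362.6, 257.6]]
0.175 [[279.9, 266.9], [362.1, 266.9]]
0.18 [[280.3, 276.0], [361.7, 276.0]]
```

View pics/s5.png

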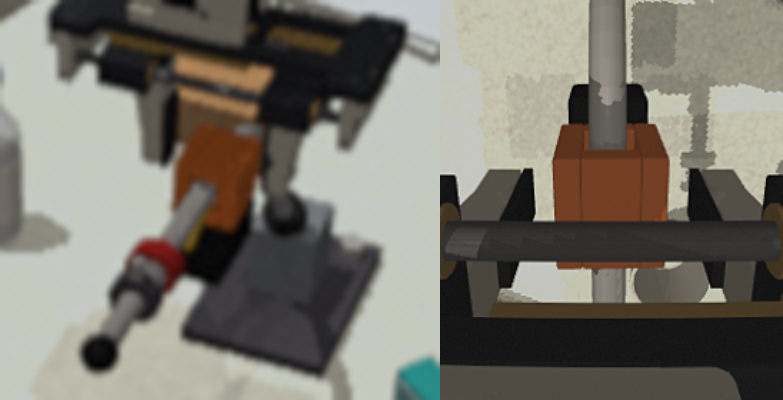

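The sleeve spans about x 0.156–0.198 of the stand, hanging level. I'll regrip it centred and push on.

jog_arm(
  moves=[
    [[0,0,1.0],0,6],
    [[0,0,0.7],0,6],
    [[0,0,0],0,3],
    [[0,0,0],0,3],
    [[0,0,0],0,3],
    [[0,0,0],0,3],
  ],
  newtons=10,
)

```text
time_s: 12.9
tcp_pos: [0.5137, -0.0637, 0.2219]
eef_rot: [-180.0, -0.0, -75.1]
contact_force: [-0.3, -0.1, -0.1]
gripper_width: 0.0401
gripper_force: 9.9
```

jog_arm(
  moves=[
    [[-0.5,0,0],0,3],
    [[-0.5,0,0],0,3],
    [[-0.5,0,0],0,3],
    [[-0.5,0,0],0,3],
  ],
)

```text
time_s: 13.4
tcp_pos: [0.5084, -0.0454, 0.222]
eef_rot: [180.0, -0.1, -75.1]
contact_force: [2.2, -8.2, 0.1]
gripper_width: 0.0397
gripper_force: 10.0
```

jog_arm(
  moves=[
    [[-0.5,0,0],0,3],
    [[-0.5,0,0],0,3],
    [[-0.5,0,0],0,3],
    [[-0.5,0,0],0,3],
  ],
)

```text
time_s: 13.9
tcp_pos: [0.5031, -0.0257, 0.2219]
eef_rot: [180.0, -0.1, -75.1]
contact_force: [0.9, -6.8, 0.5]
gripper_width: 0.0397
gripper_force: 10.0
```

jog_arm(
  moves=[
    [[-0.5,0,0],0,3],
    [[-0.5,0,0],0,3],
    [[-0.5,0,0],0,3],
  ],
)

```text
time_s: 14.28
tcp_pos: [0.4992, -0.0112, 0.2219]
eef_rot: [180.0, -0.1, -75.1]
contact_force: [2.1, -7.6, 0.0]
gripper_width: 0.0398
gripper_force: 10.0
```

```bash
cat > look.py <<'E'
from plant import *
from h import *
def look():
    s=get_state();q=s["tcp_pos"]-[V[0],V[1],0]
    X=q@[np.cos(V[2]),np.sin(V[2]),0]
    p=capture("wrist")
    T=np.eye(4);T[:3,:3]=R.from_euler("xyz",s["eef_rot"],degrees=True).as_matrix();T[:3,3]=s["tcp_pos"]
    c=dict(mtx=p["mtx"],k1=p["k1"],T=T@p["hand_eye"])
    hsv=cv2.cvtColor(p["pixels"],cv2.COLOR_BGR2HSV)
    m=(hsv[...,0]>3)&(hsv[...,0]<18)&(hsv[...,1]>150); m=m[:330,295:350]
    r=np.where(m.sum(1)>25)[0]
    xs=np.arange(X-.08,X+.06,.0005); rows=proj(c,pose(V,np.c_[xs,0*xs,0*xs+.2565]))[:,1]
    print("tcp x",X.round(4),"z",q[2].round(4),"F",s["contact_force"].round(1),"orange rows",r.min(),r.max(),"edge x",np.interp(r.min(),rows,xs).round(4),np.interp(r.max(),rows,xs).round(4))
    return p
if __name__=="__main__":
    import sys
    p=look()
    if len(sys.argv)>1: cv2.imwrite(sys.argv[1],p["pixels"])
E
python3 look.py pics/w6.png
```

```text
tcp x 0.2329 z 0.2219 F [ 2.1 -7.6  0. ] orange rows 220 327 edge x 0.2003 0.2542
```

Run:
```python
import cv2
im=cv2.imread("pics/w6.png")
for c in(290,350): print(c,[(r,im[r,c].tolist()) for r in range(208,262,2)])
im=cv2.imread("pics/s5.png"); print([(r,im[r,440+130].tolist()) for r in range(115,185,4)])
```

```text
290 [(208, [0, 0, 0]), (210, [0, 0, 0]), (212, [0, 0, 0]), (214, [3, 5, 18]), (216, [29, 52, 96]), (218, [31, 52, 94]), (220, [31, 53, 92]), (222, [30, 51, 92]), (224, [28, 51, 92]), (226, [31, 52, 92]), (228, [29, 51, 91]), (230, [27, 49, 90]), (232, [29, 51, 92]), (234, [29, 51, 91]), (236, [30, 52, 92]), (238, [28, 51, 91]), (240, [29, 51, 92]), (242, [31, 51, 92]), (244, [33, 56, 100]), (246, [36, 64, 117]), (248, [38, 64, 117]), (250, [37, 64, 117]), (252, [36, 64, 117]), (254, [39, 65, 118]), (256, [34, 62, 116]), (258, [38, 64, 118]), (260, [39, 66, 118])]
350 [(208, [143, 159, 164]), (210, [145, 163, 166]), (212, [145, 162, 165]), (214, [125, 141, 145]), (216, [22, 45, 91]), (218, [29, 52, 94]), (220, [29, 51, 92]), (222, [30, 51, 92]), (224, [30, 50, 92]), (226, [29, 50, 91]), (228, [28, 50, 91]), (230, [29, 51, 91]), (232, [28, 50, 91]), (234, [27, 50, 91]), (236, [28, 50, 91]), (238, [30, 51, 92]), (240, [31, 53, 92]), (242, [28, 50, 91]), (244, [30, 54, 99]), (246, [37, 64, 117]), (248, [35, 63, 116]), (250, [35, 63, 116]), (252, [38, 65, 117]), (254, [37, 64, 118]), (256, [36, 64, 117]), (258, [38, 65, 118]), (260, [37, 65, 117])]
[(115, [13, 14, 13]), (119, [11, 10, 9]), (123, [18, 22, 32]), (127, [29, 51, 92]), (131, [29, 52, 92]), (135, [29, 50, 90]), (139, [29, 50, 90]), (143, [28, 50, 90]), (147, [28, 50, 90]), (151, [29, 50, 90]), (155, [29, 50, 90]), (159, [35, 59, 108]), (163, [36, 63, 115]), (167, [36, 63, 116]), (171, [36, 63, 115]), (175, [35, 63, 115]), (179, [36, 63, 115]), (183, [36, 63, 116])]
```

```bash
sed -i 's/    r=np.where(m.sum(1)>25)\[0\]/    k=p["pixels"][215:300,[290,350],2].astype(float).mean(1); r=np.array([215+np.argmax(k>104),330])/' look.py; python3 look.py
```

```text
tcp x 0.2335 z 0.2219 F [ 0.3 -3.5  1.3] orange rows 245 330 edge x 0.2123 0.2565
```

jog_arm(
  moves=[
    [[-0.4,0,0],0,3],
    [[-0.4,0,0],0,3],
    [[0,0,0],0,3],
  ],
)

```text
time_s: 14.75
tcp_pos: [0.4972, -0.0031, 0.2219]
eef_rot: [180.0, -0.0, -75.1]
contact_force: [2.2, -4.0, 1.4]
gripper_width: 0.0399
gripper_force: 10.0
```

jog_arm(
  moves=[
    [[-0.2,0,0],0,3],
    [[-0.2,0,0],0,3],
  ],
)

```text
time_s: 15.0
tcp_pos: [0.4963, 0.0003, 0.2219]
eef_rot: [180.0, -0.1, -75.1]
contact_force: [1.6, -8.0, 0.1]
gripper_width: 0.0398
gripper_force: 10.0
```

jog_arm(
  moves=[
    [[-0.2,0,0],0,3],
    [[-0.2,0,0],0,3],
  ],
)

```text
time_s: 15.25
tcp_pos: [0.4953, 0.0042, 0.2219]
eef_rot: [180.0, -0.1, -75.1]
contact_force: [2.9, -8.0, 1.0]
gripper_width: 0.04
gripper_force: 10.0
```

jog_arm(
  moves=[
    [[-0.2,0,0],0,3],
    [[-0.2,0,0],0,3],
  ],
)

```text
time_s: 15.5
tcp_pos: [0.4943, 0.0077, 0.2219]
eef_rot: [180.0, -0.1, -75.1]
contact_force: [4.2, -10.3, 0.5]
gripper_width: 0.0402
gripper_force: 10.0
```

```bash
python3 look.py pics/w7.png
python3 - <<'E'
from plant import *
from h import *
for n in("side","top"):
    p=capture(n); cv2.imwrite(f"pics/{n}7.png",p["pixels"])
    for t in("buffer","catch"): print(n,t,[(round(r["confidence"],2),np.round(r["pixel"],1).tolist(),int(r["pixels"].sum())) for r in regions_of(p,t)])
    h=cv2.cvtColor(p["pixels"],cv2.COLOR_BGR2HSV); 
    for nm in(f"pics/{n}0.png",f"pics/{n}7.png"):
        h=cv2.cvtColor(cv2.imread(nm),cv2.COLOR_BGR2HSV); m=((h[...,0]<4)|(h[...,0]>172))&(h[...,1]>150)&(h[...,2]>60)
        b={"top":(300,330,215,240),"side":(325,355,180,210)}[n]; k=np.zeros_like(m);k[b[2]:b[3],b[0]:b[1]]=1
        y,x=np.where(m&k); print(nm,"red",len(x),x.mean().round(2) if len(x) else 0,y.mean().round(2) if len(x) else 0)
E
```

```text
tcp x 0.2524 z 0.2219 F [  4.2 -10.3   0.5] orange rows 244 330 edge x 0.2308 0.2753
side buffer []
side catch []
pics/side0.png red 53 340.17 193.64
pics/side7.png red 54 340.17 195.3
top buffer []
top catch []
pics/top0.png red 59 315.88 224.78
pics/top7.png red 0 0 0
```

jog_arm(
  moves=[
    [[-0.2,0,0],0,3],
    [[0,0,0],0,3],
  ],
  newtons=14,
)

```text
time_s: 16.1
tcp_pos: [0.4938, 0.0099, 0.222]
eef_rot: [180.0, -0.1, -75.1]
contact_force: [2.1, -7.8, 1.0]
gripper_width: 0.0402
gripper_force: 14.0
```

jog_arm(
  moves=[
    [[-0.2,0,0],0,3],
    [[0,0,0],0,3],
  ],
)

```text
time_s: 16.35
tcp_pos: [0.4932, 0.012, 0.222]
eef_rot: [180.0, -0.1, -75.1]
contact_force: [2.1, -6.2, 0.5]
gripper_width: 0.04
gripper_force: 14.0
```

```bash
python3 look.py
```

```text
tcp x 0.2568 z 0.222 F [ 2.1 -6.2  0.5] orange rows 245 330 edge x 0.2357 0.2798
```

```bash
cat > chk.py <<'E'
from plant import *
from h import *
import sys
p=capture("side"); cv2.imwrite("pics/side8.png",p["pixels"])
d=np.array([-14,21.5]);d=d/np.hypot(*d)
for nm in("side0","side7","side8"):
    im=cv2.imread(f"pics/{nm}.png");im=cv2.resize(im[140:230,300:380],None,fx=4,fy=4,interpolation=cv2.INTER_LINEAR); h=cv2.cvtColor(im,cv2.COLOR_BGR2HSV)
    m=((h[...,0]<4)|(h[...,0]>172))&(h[...,1]>150)&(h[...,2]>60)
    y,x=np.where(m); q=(np.c_[x,y]/4+[300,140])@d
    yl=(h[...,0]>=19)&(h[...,0]<32)&(h[...,1]>130)&(h[...,2]>60); yy,yx=np.where(yl)
    print(nm,"red far/near (mm)",(np.percentile(q,[5,50,95])/.317).round(1),len(q),"yellow",len(yx),(yx.mean()/4+300).round(1) if len(yx) else "",(yy.mean()/4+140).round(1) if len(yx) else "")
    if nm=="side8":
        c=cv2.imread("pics/side0.png")[150:220,310:380]
        cv2.imwrite("pics/s8.png",np.hstack([cv2.resize(cv2.imread(f"pics/{k}.png")[165:220,310:365],(390,390),interpolation=cv2.INTER_CUBIC) for k in("side7","side8")]))
E
python3 chk.py
```

```text
side0 red far/near (mm) [-81.2 -73.2 -65. ] 772 yellow 10 347.4 189.6
side7 red far/near (mm) [-77.1 -69.6 -55.7] 831 yellow 1208 349.1 164.2
side8 red far/near (mm) [-73.3 -66.4 -53.8] 714 yellow 1196 349.0 165.3
```

Buffer travel from the image is about 7 mm, and the drag dropped on the last step, so the catch has probably snapped. I'll go 1 mm more, back off slightly, open and check.

jog_arm(
  moves=[
    [[-0.1,0,0],0,3],
    [[0,0,0],0,3],
    [[0,0,0],0,3],
  ],
)

```text
time_s: 16.82
tcp_pos: [0.493, 0.0128, 0.2219]
eef_rot: [180.0, -0.1, -75.1]
contact_force: [2.7, -7.0, 1.5]
gripper_width: 0.0399
gripper_force: 14.0
```

jog_arm(
  moves=[
    [[0.2,0,0],0,3],
    [[0.2,0,0],0,3],
    [[0,0,0],0,3],
  ],
)

```text
time_s: 17.2
tcp_pos: [0.4938, 0.0101, 0.2219]
eef_rot: [-180.0, 0.0, -75.1]
contact_force: [-2.6, 1.2, 5.6]
gripper_width: 0.0399
gripper_force: 14.0
```

```bash
python3 look.py; python3 chk.py
```

```text
tcp x 0.2549 z 0.2219 F [-2.6  1.2  5.6] orange rows 245 330 edge x 0.2336 0.2778
side0 red far/near (mm) [-81.2 -73.2 -65. ] 772 yellow 10 347.4 189.6
side7 red far/near (mm) [-77.1 -69.6 -55.7] 831 yellow 1208 349.1 164.2
side8 red far/near (mm) [-75.2 -67.6 -54.6] 791 yellow 1190 347.9 164.7
```

Pulled back, the lamp now resists, which means it is latched. Opening.

jog_arm(
  moves=[
    [[-0.1,0,0],0,3],
    [[0,0,0],0,6],
    [[0,0,0],0,6],
    [[0,0,0],0,6],
    [[0,0,0],0,6],
    [[0,0,0],0,6],
  ],
)

```text
time_s: 18.05
tcp_pos: [0.4937, 0.0108, 0.2216]
eef_rot: [-180.0, 0.0, -75.1]
contact_force: [0.1, -1.0, -0.5]
gripper_width: 0.06
gripper_force: 0.0
```

```bash
python3 look.py pics/w9.png; python3 chk.py;  python3 - <<'E'
import cv2,numpy as np
a=cv2.imread("pics/side8.png")[150:230,305:385]; b=cv2.imread("pics/w9.png")[160:340,240:420]
cv2.imwrite("pics/s9.png",np.hstack([cv2.resize(a,(400,400),interpolation=cv2.INTER_CUBIC),cv2.resize(b,(400,400),interpolation=cv2.INTER_CUBIC)]))
E
```

```text
tcp x 0.2556 z 0.2216 F [ 0.1 -1.  -0.5] orange rows 239 330 edge x 0.2314 0.2783
side0 red far/near (mm) [-81.2 -73.2 -65. ] 772 yellow 10 347.4 189.6
side7 red far/near (mm) [-77.1 -69.6 -55.7] 831 yellow 1208 349.1 164.2
side8 red far/near (mm) [-76.9 -69.4 -55.7] 828 yellow 1206 348.2 164.5
```

The lamp stayed forward, with the buffer pressed about 4 mm. I'll lift off and use the wrist camera from the side to confirm the catch is down.

jog_arm(
  moves=[
    [[0,0,-2],0,8],
    [[0,0,-3],0,8],
    [[0,0,-3.5],0,8],
    [[1,-4,0],0,8],
    [[0.5,-5,0],0,8],
    [[0,-4.5,0],0,8],
    [[0,0,3],0,8],
    [[0,0,2.5],0,8],
    [[0,0,0],0,8],
    [[0,0,0],0,8],
  ],
)

```text
time_s: 19.4
tcp_pos: [0.6285, 0.031, 0.2529]
eef_rot: [-179.9, -0.0, -75.0]
contact_force: [0.7, 0.8, 1.4]
gripper_width: 0.08
gripper_force: 0.0
```

Run:
```python
from plant import *
from h import *
s=get_state(); p=capture("wrist")
T=np.eye(4);T[:3,:3]=R.from_euler("xyz",s["eef_rot"],degrees=True).as_matrix();T[:3,3]=s["tcp_pos"]
c=dict(mtx=p["mtx"],k1=p["k1"],T=T@p["hand_eye"]); im=p["pixels"]
print(p["mtx"][0,0],proj(c,pose(V,[[.195,0,.23],[.229,0,.22],[.2534,0,.24]])).round())
print("catch",[(r["confidence"],r["pixel"],r["pixels"].sum()) for r in regions_of(p,"catch")])
q=proj(c,pose(V,[[.225,0,.23]]))[0].round().astype(int); x0=int(np.clip(q[0]-80,0,480)); y0=int(np.clip(q[1]-70,0,260))
print(x0,y0); cv2.imwrite("pics/v10.png",cv2.resize(im[y0:y0+140,x0:x0+160],(640,560),interpolation=cv2.INTER_CUBIC)); cv2.imwrite("pics/v10f.png",im)
```

```text
312.5180562261301 [[545. 167.]
 [525. 215.]
 [537. 262.]]
catch [(0.71, [527.7, 198.9], np.int64(566))]
456 144
```

View pics/v10.png

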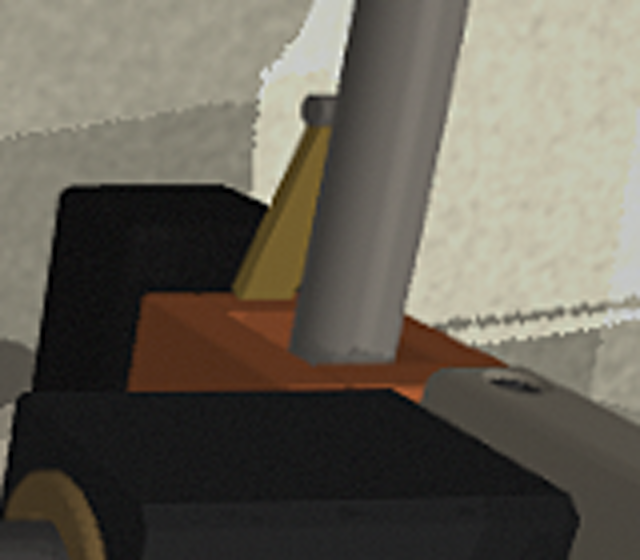

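The yellow leaf slopes from its hinge (320,110) down to its tip at (265,298), right behind the sleeve's rear face, so the lamp is locked. On to the key.

jog_arm(
  moves=[
    [[-3.7,0,0],0,8],
    [[-3.7,0,0],0,8],
    [[-3.7,0,0],0,8],
    [[-3.7,0,0],0,8],
    [[-3.7,0,0],0,8],
    [[-3.7,0,0],0,8],
    [[-3.8,-0.2,0],0,8],
    [[0,0,0],-10.4,8],
    [[0,0,0],-10.4,8],
    [[0,0,0],-10.4,8],
    [[0,0,0],-10.4,8],
  ],
)

```text
time_s: 20.88
tcp_pos: [0.5631, 0.2831, 0.2531]
eef_rot: [-179.9, -0.0, -33.1]
contact_force: [0.2, -0.1, -0.4]
gripper_width: 0.0802
gripper_force: 0.0
```

jog_arm(
  moves=[
    [[0,0,0],-10.4,8],
    [[0,0,0],-10.4,8],
    [[0,0,0],-10.4,8],
    [[0,0,0],0,8],
    [[0,0,0],0,8],
  ],
)

```text
time_s: 21.5
tcp_pos: [0.563, 0.2829, 0.2523]
eef_rot: [-180.0, -0.0, -2.5]
contact_force: [-0.3, -0.5, -0.2]
gripper_width: 0.0799
gripper_force: 0.0
```

```bash
cat > key.py <<'E'
from plant import *
from h import *
s=get_state(); p=capture("wrist")
T=np.eye(4);T[:3,:3]=R.from_euler("xyz",s["eef_rot"],degrees=True).as_matrix();T[:3,3]=s["tcp_pos"]
c=dict(mtx=p["mtx"],k1=p["k1"],T=T@p["hand_eye"]); im=p["pixels"]
cv2.imwrite("pics/k.png",im)
print(s["tcp_pos"],s["eef_rot"],s["joints"].round(1))
h=cv2.cvtColor(im,cv2.COLOR_BGR2HSV)
m=((h[...,0]>98)&(h[...,0]<125)&(h[...,1]>140)&(h[...,2]>60)).astype(np.uint8)
n,l,st,ce=cv2.connectedComponentsWithStats(m)
for i in range(1,n):
    if st[i,4]>150:
        ys,xs=np.where(l==i); r=cv2.minAreaRect(np.c_[xs,ys].astype(np.float32)); b=cv2.boxPoints(r)
        # brighter top face
        W=onz(c,b,.104); print("comp",st[i].tolist(),"rect",np.round(b).tolist(),"world",W[:,:2].round(4).tolist(),W.mean(0).round(4),"v",h[...,2][l==i].min(),np.percentile(h[...,2][l==i],[10,50,90]))
for r in regions_of(p,"key_grip"): print(r["confidence"],r["pixel"],r["pixels"].sum(),onz(c,[r["pixel"]],.1))
E
python3 key.py
```

```text
[0.56299866 0.28287549 0.25234747] [-1.79957782e+02 -4.36440741e-02 -2.49375691e+00] [ 44.4  15.5  -3.2   0.  -71.3  43.1]
comp [306, 158, 18, 47, 549] rect [[305.0, 203.0], [311.0, 157.0], [325.0, 159.0], [318.0, 205.0]] world [[0.547, 0.2983], [0.5939, 0.2896], [0.5916, 0.2765], [0.5445, 0.2846]] [0.5692 0.2873 0.104 ] v 62 [ 79. 110. 114.]
0.71 [313.8, 174.1] 1816 [[0.57634945 0.28791812 0.1       ]]
```

jog_arm(
  moves=[
    [[0.4,-0.3,3],8,5],
    [[0,0,3],0,5],
    [[0,0,2.5],0,5],
    [[0,0,0],0,5],
    [[0,0,0],0,5],
  ],
)

```text
time_s: 22.22
tcp_pos: [0.5676, 0.286, 0.1678]
eef_rot: [-180.0, -0.1, -10.3]
contact_force: [0.0, 1.1, 0.2]
gripper_width: 0.0499
gripper_force: 0.0
```

```bash
python3 key.py
```

```text
[0.56760697 0.28597118 0.16784127] [-1.79957694e+02 -6.68430937e-02 -1.02860289e+01] [ 44.3  19.2  -9.3   0.  -61.4  35.4]
comp [308, 180, 19, 63, 1037] rect [[308.0, 180.0], [326.0, 180.0], [326.0, 242.0], [308.0, 242.0]] world [[0.5958, 0.2891], [0.5935, 0.2763], [0.5453, 0.2847], [0.5478, 0.2984]] [0.5706 0.2871 0.104 ] v 61 [ 71.  75. 121.]
0.96 [316.8, 201.1] 3164 [[0.57779813 0.28601071 0.1       ]]
```

jog_arm(
  moves=[
    [[0.1,-0.1,3],0,4],
    [[0,0,3],0,4],
    [[0,0,1.5],0,4],
    [[0,0,1.0],0,4],
    [[0,0,0],0,4],
  ],
)

```text
time_s: 22.95
tcp_pos: [0.5683, 0.2865, 0.0818]
eef_rot: [180.0, -0.0, -10.3]
contact_force: [-0.3, -0.1, 0.3]
gripper_width: 0.0399
gripper_force: 0.0
```

jog_arm(
  moves=[
    [[0,0,0],0,0.5],
    [[0,0,0],0,0.5],
    [[0,0,0],0,0.5],
    [[0,0,0],0,0.5],
    [[0,0,0],0,0.5],
  ],
  newtons=20,
)

```text
time_s: 23.58
tcp_pos: [0.5686, 0.2874, 0.0822]
eef_rot: [-179.9, -0.1, -10.2]
contact_force: [-0.8, 4.0, 2.4]
gripper_width: 0.0137
gripper_force: 20.0
```

jog_arm(
  moves=[
    [[0,-0.1,0],0,0.5],
    [[0,0,0],9,0.5],
    [[0,0,0],9,0.5],
    [[0,0,0],9,0.5],
    [[0,0,0],9,0.5],
  ],
)

```text
time_s: 24.2
tcp_pos: [0.5682, 0.2867, 0.0822]
eef_rot: [179.9, -0.0, -46.5]
contact_force: [-2.1, -0.0, 7.4]
gripper_width: 0.0138
gripper_force: 20.0
```

jog_arm(
  moves=[
    [[0,0,0],8,0.5],
    [[0,0,0],8,0.5],
    [[0,0,0],7,0.5],
    [[0,0,0],6,0.5],
    [[0,0,0],0,0.5],
  ],
)

```text
time_s: 24.82
tcp_pos: [0.5676, 0.2864, 0.0822]
eef_rot: [179.9, -0.1, -75.3]
contact_force: [-4.9, -0.8, 8.8]
gripper_width: 0.0136
gripper_force: 20.0
```

```bash
python3 -c "
from plant import *
s=get_state();print(s['moment'],s['contact_force'],s['eef_rot'],s['tcp_pos'])"
```

```text
[-0.19458007  1.89074221  0.10211627] [-4.89957139 -0.77766472  8.75721351] [ 1.79906051e+02 -7.03159717e-02 -7.53385729e+01] [0.56758535 0.28641244 0.08220645]
```

jog_arm(
  moves=[
    [[0,0,0],4,0.5],
    [[0,0,0],2,0.5],
    [[0,0,0],0,0.5],
    [[0,0,0],0,0.5],
  ],
  newtons=30,
)

```text
time_s: 25.32
tcp_pos: [0.5675, 0.2864, 0.0822]
eef_rot: [179.9, -0.1, -81.2]
contact_force: [-4.9, -0.3, 8.9]
gripper_width: 0.0139
gripper_force: 30.5
```

```bash
python3 key.py; python3 -c "
from plant import *
s=get_state();print(s['moment'],s['contact_force'])"
```

```text
[0.56749426 0.28639888 0.08220124] [ 1.79907480e+02 -9.38652319e-02 -8.11969786e+01] [ 44.4  23.9 -14.6   0.  -51.6 -35.6]
comp [305, 215, 29, 60, 1439] rect [[305.0, 215.0], [333.0, 215.0], [333.0, 274.0], [305.0, 274.0]] world [[0.5785, 0.2574], [0.5657, 0.2554], [0.5607, 0.2855], [0.5742, 0.2876]] [0.5698 0.2715 0.104 ] v 61 [69. 85. 88.]
comp [308, 304, 27, 9, 223] rect [[308.0, 304.0], [334.0, 304.0], [334.0, 312.0], [308.0, 312.0]] world [[0.5703, 0.3044], [0.5573, 0.3024], [0.5565, 0.3072], [0.5697, 0.3092]] [0.5635 0.3058 0.104 ] v 62 [78. 86. 88.]
0.73 [319.4, 230.4] 3637 [[0.57050847 0.26546442 0.1       ]]
0.44 [50.0, 27.9] 6111 [[0.69833925 0.19213186 0.1       ]]
[-0.24095584  2.07943794  0.66404523] [-6.06193628 -0.87662727  8.80933713]
```

The key is at its stop: the moment jumped to 0.66 N m with the bar aligned to the fingers. I'll turn back with it, open and lift.

jog_arm(
  moves=[
    [[0,0,0],-10,0.5],
    [[0,0,0],-10,0.5],
    [[0,0,0],-10,0.5],
    [[0,0,0],-10,0.5],
    [[0,0,0],-10,0.5],
    [[0,0,0],-10,0.5],
    [[0,0,0],-8,0.5],
    [[0,0,0],0,6],
    [[0,0,0],0,6],
    [[0,0,0],0,6],
    [[0,0,0],0,6],
  ],
  newtons=15,
)

```text
time_s: 26.8
tcp_pos: [0.5682, 0.2872, 0.0814]
eef_rot: [180.0, 0.0, -13.3]
contact_force: [-0.8, 0.8, 0.2]
gripper_width: 0.0484
gripper_force: 0.0
```

jog_arm(
  moves=[
    [[0,0,-2],0,6],
    [[0,0,-3],0,6],
    [[0,0,-4],0,6],
    [[0,0,-4],0,6],
    [[0,0,-4],0,6],
    [[0,0,0],0,6],
    [[0,0,0],0,6],
    [[0,0,0],0,6],
  ],
)

```text
time_s: 27.8
tcp_pos: [0.5678, 0.287, 0.2503]
eef_rot: [179.9, 0.1, -13.3]
contact_force: [0.7, -0.6, -0.1]
gripper_width: 0.0597
gripper_force: 0.0
```

```bash
python3 key.py; python3 chk.py
```

```text
[0.56777639 0.28701095 0.25033069] [ 1.79901538e+02  7.89118903e-02 -1.32775248e+01] [ 44.4  16.2  -2.4  -0.  -71.5  32.4]
comp [311, 163, 16, 47, 562] rect [[310.0, 163.0], [324.0, 162.0], [327.0, 209.0], [313.0, 210.0]] world [[0.5941, 0.2896], [0.5918, 0.2764], [0.5446, 0.2845], [0.547, 0.2983]] [0.5694 0.2872 0.104 ] v 61 [ 74.1 118.  124. ]
0.84 [316.9, 181.4] 1849 [[0.57382879 0.28770862 0.1       ]]
side0 red far/near (mm) [-81.2 -73.2 -65. ] 772 yellow 10 347.4 189.6
side7 red far/near (mm) [-77.1 -69.6 -55.7] 831 yellow 1208 349.1 164.2
side8 red far/near (mm) [-77.4 -69.7 -56.2] 860 yellow 0
```

The key is back at rest, the buffer is still pressed about 4 mm, and the arm is clear. Handing in.

```bash
python3 -c "
from plant import *
print(close_job())"
```

```text
the job is handed in; nothing more can be done
None
```

I handed the job in at about 28 s, and no verdict came back. The lamp is locked against the buffer (about 4 mm in) with the catch sprung back behind it. The key was turned to its stop and has sprung back to rest, and the arm is clear.

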